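# Sort brass castings into their trays at a jeweller's bench

### The job

Sort the five loose brass castings lying on the bench, one bangle, two signet rings and two medallions, into the three white trays: each goes into the empty front compartment of the tray whose rear compartment already holds pieces of its kind. Lay every casting flat on the compartment's floor, well within its walls and none on top of another, and do not shove the white dish of stones or the round stone tin.

Things in the scene. Friction and masses are not known exactly. Their poses are not given: they have to be found in the camera images.
- bangle: Cast brass bangle lying flat: a plain ring 70 mm outside and 54 mm inside diameter (wall 8 mm), 12 mm high, about 70 g. Origin on its axis at mid-height (6 mm above what it lies on), z up.
- ring1: Cast brass signet ring lying on its side, hole upright: round band 28 mm outside, 20 mm inside diameter, 10 mm high, about 22 g, with a flat head 18 mm wide that reaches 18 mm from the axis on +x. Gripped across y it measures 28 mm. Origin on the band's axis at mid-height (5 mm up), z up. The two rings are alike.
- ring2: Cast brass signet ring lying on its side, hole upright: round band 28 mm outside, 20 mm inside diameter, 10 mm high, about 22 g, with a flat head 18 mm wide that reaches 18 mm from the axis on +x. Gripped across y it measures 28 mm. Origin on the band's axis at mid-height (5 mm up), z up. The two rings are alike.
- medallion1: Cast brass medallion lying flat: solid round disc 40 mm across, 7 mm thick, about 60 g, with a small hanging eye, 12 mm wide and 5 mm thick, that reaches 30 mm from the centre on +x. Gripped across y it measures 40 mm. Origin at the disc's centre at mid-thickness (3.5 mm up), z up. The two medallions are alike.
- medallion2: Cast brass medallion lying flat: solid round disc 40 mm across, 7 mm thick, about 60 g, with a small hanging eye, 12 mm wide and 5 mm thick, that reaches 30 mm from the centre on +x. Gripped across y it measures 40 mm. Origin at the disc's centre at mid-thickness (3.5 mm up), z up. The two medallions are alike.
- tray_bangles: White tray fixed to the bench, 185 (x) by 132 mm (y), walls 18 high, 4 thick, floor 4 thick. Empty front bay, nearer the robot: 95 (x) by 124 mm (y) inside. Beyond a 15 mm high divider a rear bay, 78 by 124 mm, centre at x = +90 mm, holds stock: three brass bangles stacked flat to z = 40 mm. Origin at bench height under the centre of the empty bay (its floor is at z = 4 mm); x towards the rear bay, z up.
- tray_rings: White tray fixed to the bench, 185 (x) by 132 mm (y), walls 18 high, 4 thick, floor 4 thick. Empty front bay, nearer the robot: 95 (x) by 124 mm (y) inside. Beyond a 15 mm high divider a rear bay, 78 by 124 mm, centre at x = +90 mm, holds stock: six brass signet rings lying side by side, to z = 14 mm. Origin at bench height under the centre of the empty bay (its floor is at z = 4 mm); x towards the rear bay, z up.
- tray_medallions: White tray fixed to the bench, 185 (x) by 132 mm (y), walls 18 high, 4 thick, floor 4 thick. Empty front bay, nearer the robot: 95 (x) by 124 mm (y) inside. Beyond a 15 mm high divider a rear bay, 78 by 124 mm, centre at x = +90 mm, holds stock: three brass medallions lying flat, to z = 11 mm. Origin at bench height under the centre of the empty bay (its floor is at z = 4 mm); x towards the rear bay, z up.
- dish: Small loose white porcelain dish holding a few coloured stones, 60 mm in diameter at the rim, 24 mm high, standing among the castings. To be left where it is. Origin at the centre of its underside, z up.
- tin: Small loose round aluminium tin with a lid, 52 mm in diameter, 22 mm high, standing among the castings. To be left where it is. Origin at the centre of its underside, z up.

How it is judged:
By the outcome, as a careful person would: the job done as asked, in the order asked, and still so for the second after the job is handed in, with the robot touching nothing.
It also fails if it takes over 128 s, if anything falls off the work surface, if the arm or the gripper's body presses on something with over 40 N, if the wrist force passes 120 N, or if a joint passes its speed limit or range.

### The arm

A 6-joint arm with a two-finger parallel gripper is mounted at the origin on the work surface. World frame = base frame: x ahead of the robot, y to its left, z up, the work surface at z = 0. Lengths are in m, angles in degrees, forces in N, time in s.
With the tool pointing down it reaches from about 0.3 to 0.75 m from the base axis. Payload 8.5 kg.
Tool frame: the origin (TCP) lies on the centre line of the jaws, within the pads' length; the fingertips stand 19 mm ahead of it and the grasp point (between the pads) is the TCP (env.tcp_to_tips is the z of the fingertips in the tool frame, in m); z points along the fingers, y is the line along which they close (so a half turn about z gives the same grasp; the last joint's range is limited). The gripper opens to 85 mm and grips with 20 to 120 N. Pads are 22 mm wide; open, the fingers measure 114 mm over their backs; the gripper's body (76 mm by 85 mm) begins 54 mm behind the grasp point. The pads swing forward as they close: fully open they stand 13 mm farther back than shut.
Start: joints at [63.008, 21.807, 74.336, -0, 83.858, -12.336], TCP at [0.139, 0.532, 0.25] pointing down, gripper open.
Joint ranges: [-178.18, 178.18], [-50.72, 133.34], [12.68, 142.11], [-81.47, 261.47], [9.98, 163.14], [-165.26, 165.26]. Speed limits (degrees/s): [136.94, 136.94, 180, 180, 180, 180].

### API

Orientations are given as a 3x3 rotation matrix whose columns are the frame's x, y, z axes.
In Python, from rig import env gives the robot as it stands.
- The arm moves only by the tool servo_tool, never from a script. Its argument "steps" is a list of rows, each an object of numbers: "tx", "ty", "tz": the shift along the world's x, y, z in cm; "yaw": the turn about the world's z in degrees; "claw": the finger opening in cm, from 0 to 8.54. In form: [{"tx": .., "ty": .., "tz": .., "yaw": .., "claw": ..}, ...]. A call has 1 to 20 rows; each row shifts and turns the commanded pose from where the row before left it; what a row does not reach is not made up. A row lasts 1/10 s, in which the tool goes at most 50 mm and 8.59 degrees, less where a joint would pass 70% of its speed; a pose out of reach is approached as far as the arm can. A call with a gripper value outside its range is refused whole. The fingers move at their own pace and stop on an object; "newtons" is the grip in N (left out, the last holds). Time passes only in rows, so rows that do not move let the fingers close. It gives the time, the measured TCP pose, the force, the opening and the grip force at its end, in the units of the state.
- env.observe(): the state, without advancing time (a new reading comes with each control period).
- env.get_image(name): name is "scene" or "top"; returns (picture, depth): 384x512x3 uint8, red, green, blue; 384x512 float32, m along the optical axis (not along the pixel's ray), 0 where there is no reading.
- env.camera_model(name): a dict with "fovy" (degrees; the focal length in pixels is half the picture's height over the tangent of half this angle, whatever the lens; pixels are square), "cx", "cy" (the principal point, pixels), "T" (4x4, takes a point from camera to world coordinates). Camera axes: x right, y down, z forward; pixel columns grow to the right and rows downward; lengths in m; the calibration is good to about 2 mm. A picture is of the moment at which its call begins. camera_model takes no time and is no camera call.
- env.close_job(): hands the job in; it is judged then, once.
The state is a dict: "time_s": time; "q": joint angles; "qvel": joint speeds; "joint_efforts": joint torques, N m; "position": TCP position; "tool_rot": TCP orientation; "ft_force": force on the tool from outside, world axes, zero at the start; "wrist_torque": the same for the moment, N m; "grip_width": finger opening in m; "gripper_force": force on a finger pad.
Only numpy, scipy, OpenCV 4.12 (cv2) and the standard library are available. Lean on these libraries where they do the work, as an engineer would, in place of code of your own. Each camera call takes 0.05 s, during which the arm holds its last target. There are 200 camera calls.

## Working session

There is one attempt and no reset: what is moved stays moved. The work goes in short steps, Python scripts to look and compute and a tool call to move; the robot and the scene stay as the last step left them, time stands still between calls to the robot, and variables do not carry over. Pictures are saved under pics/ and viewed, at most 14 in all, crops included, and the job is handed in when it is done.

Besides the shell and the picture viewer there is one more tool, called after "Request:" by a JSON object that holds its "name" and its "arguments", one argument or row to a line. servo_tool: Moves the arm, as the interface text tells. Its arguments: {"type":"object","properties":{"steps":{"type":"array"},"newtons":{"type":"number"}},"required":["steps"]}

```bash
mkdir -p pics; ls; python3 - <<'E'
from rig import env
import cv2,numpy as np
for n in ("top","scene"):
    im,d=env.get_image(n); np.savez(f"pics/{n}0.npz",im=im,d=d)
    cv2.imwrite(f"pics/{n}0.png",cv2.resize(im[:,:,::-1],(800,600),interpolation=cv2.INTER_CUBIC))
    c=env.camera_model(n); print(n,c)
print(env.observe())
E
```

```text
pics
top {'fovy': 50.48762124014362, 'cx': 260.55051660788035, 'cy': 190.88629406950884, 'T': array([[-0.01041004, -0.99435412,  0.10560077,  0.46314896],
       [-0.99993575,  0.00987789, -0.00556102,  0.0029352 ],
       [ 0.00448651, -0.10565188, -0.99439306,  0.86238959],
       [ 0.        ,  0.        ,  0.        ,  1.        ]])}
scene {'fovy': 48.43667711019963, 'cx': 259.09603816748603, 'cy': 186.9460357516688, 'T': array([[-0.71252957,  0.4770147 , -0.51454698,  1.07704928],
       [ 0.70164115,  0.48561315, -0.52142072,  0.54405903],
       [ 0.00114544, -0.73255501, -0.68070687,  0.7503763 ],
       [ 0.        ,  0.        ,  0.        ,  1.        ]])}
{'time_s': 0.1, 'q': array([ 6.30089936e+01,  2.18393777e+01,  7.43796683e+01,  3.44653325e-04,
        8.38576711e+01, -1.23349107e+01]), 'qvel': array([-0.03267346, -0.12498358, -0.10460276, -0.06453045, -0.13354987,
        0.03838412]), 'joint_efforts': array([ 4.24996542e-03, -4.49218261e+01, -2.31654829e+01, -1.09548364e-04,
        3.69517817e-03, -4.69926476e-05]), 'position': array([0.13904328, 0.53189263, 0.2497568 ]), 'tool_rot': array([[-9.67461664e-01,  2.53016904e-01, -6.13020008e-04],
       [ 2.53017478e-01,  9.67460975e-01, -1.19040861e-03],
       [ 2.91879434e-04, -1.30677947e-03, -9.99999104e-01]]), 'ft_force': array([-0.00725239, -0.03644601, -0.23354223]), 'wrist_torque': array([-0.01123964, -0.00452615,  0.00377448]), 'gripper_force': 0.0, 'grip_width': 0.08540344284397605}
```

View pics/top0.png

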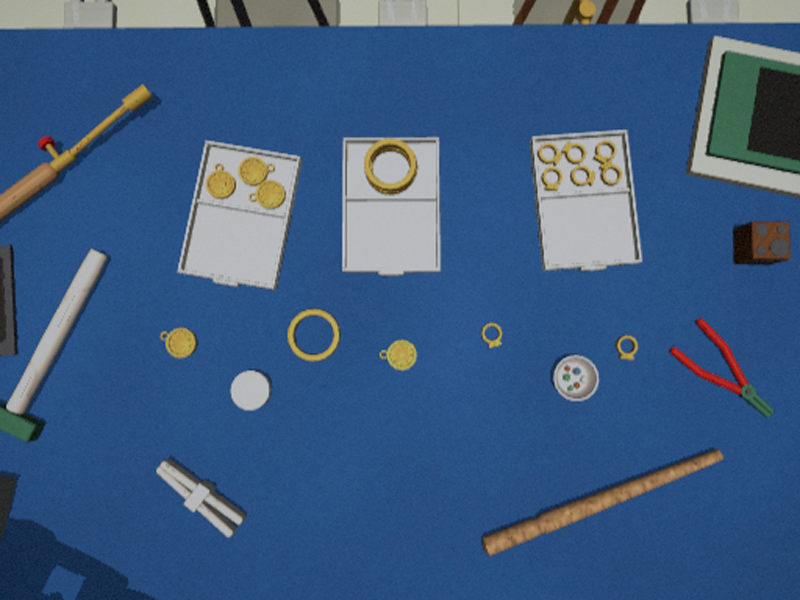

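View pics/scene0.png

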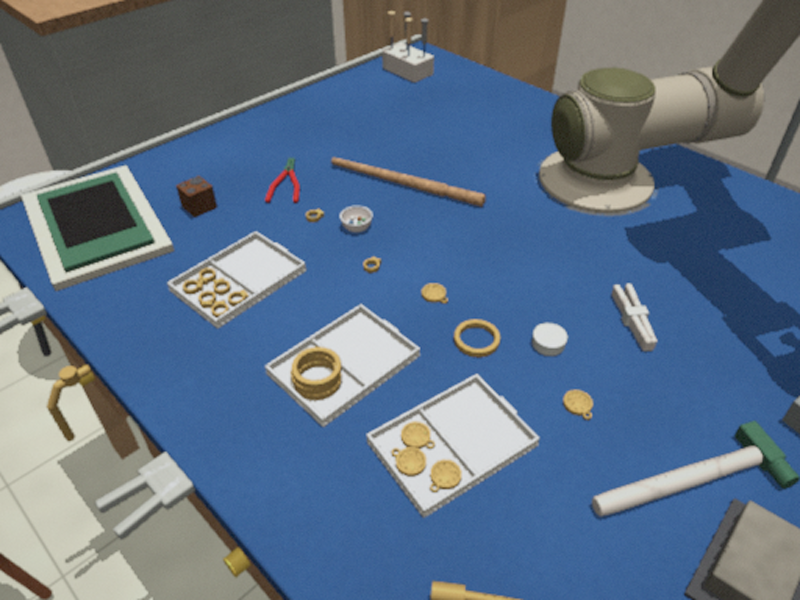

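The top view shows the medallion tray on the left, the bangle tray in the middle and the ring tray on the right. Along the middle row are medallion (180,342), bangle (313,335), medallion (402,354), ring (492,334) and ring (627,347). The tin is at (250,390) and the dish at (575,378). The scene view agrees.

```bash
cat > h.py <<'E'
import numpy as np,cv2
from rig import env
def w(n,uv,z):
    c=env.camera_model(n);f=192/np.tan(np.radians(c["fovy"]/2));T=c["T"]
    uv=np.atleast_2d(uv).astype(float)
    r=np.c_[(uv[:,0]-c["cx"])/f,(uv[:,1]-c["cy"])/f,np.ones(len(uv))]@T[:3,:3].T
    return T[:3,3]+r*((z-T[2,3])/r[:,2])[:,None]
def brass(im):
    h=cv2.cvtColor(im,cv2.COLOR_RGB2HSV)
    return cv2.inRange(h,(14,100,70),(35,255,255))
def blobs(n,im,z=.006,amin=15):
    k,l,s,c=cv2.connectedComponentsWithStats(brass(im))
    for i in range(1,k):
        if s[i,4]<amin: continue
        v,u=np.nonzero(l==i); P=w(n,np.c_[u,v],z)[:,:2]
        hull=cv2.convexHull(P.astype(np.float32))[:,0]
        (cx,cy),r=cv2.minEnclosingCircle(hull*1000)
        yield s[i],P,P.mean(0),np.array([cx,cy,r])/1000
E
python3 - <<'E'
from h import *
for n in("top","scene"):
    z=np.load(f"pics/{n}0.npz");im=z["im"]
    for s,P,m,c in blobs(n,im):
        if .2<m[0]<.75 and abs(m[1])<.35: print(n,s,m.round(4),c.round(4))
im=np.load("pics/top0.npz")["im"]
cv2.imwrite("pics/c1.png",cv2.resize(im[185:265,95:295,::-1],(800,320),interpolation=cv2.INTER_CUBIC))
cv2.imwrite("pics/c2.png",cv2.resize(im[185:265,235:435,::-1],(800,320),interpolation=cv2.INTER_CUBIC))
cv2.imwrite("pics/c3.png",cv2.resize(im[80:190,110:415,::-1],(793,286),interpolation=cv2.INTER_CUBIC))
cv2.imwrite("pics/cc.png",np.vstack([cv2.imread("pics/c1.png")[:270],cv2.imread("pics/c2.png")[:270]]))
E
```

```text
top [233  89  34  35 507] [0.7403 0.0202] [0.7391 0.0202 0.0391]
top [381  90  17  28 162] [ 0.7411 -0.2809] [ 0.7419 -0.2833  0.0308]
top [153 101  29  32 527] [0.7168 0.198 ] [0.7163 0.1992 0.0401]
top [132 105  19  22 276] [0.7162 0.2543] [0.72   0.254  0.0238]
top [347 107  13  15  83] [ 0.7174 -0.2028] [ 0.7187 -0.2029  0.0164]
top [366 106  15  13  81] [ 0.7223 -0.2467] [ 0.7228 -0.2462  0.016 ]
top [184 198  34  33 335] [0.507  0.1257] [0.507  0.1251 0.0349]
top [308 207  13  15  75] [ 0.5036 -0.1152] [ 0.5041 -0.1149  0.0157]
top [106 210  20  19 283] [0.4981 0.3031] [0.4999 0.3029 0.021 ]
top [395 215  13  15  91] [ 0.4847 -0.2961] [ 0.4852 -0.2958  0.0158]
top [247 218  19  18 267] [0.4787 0.0073] [0.4785 0.0076 0.02  ]
top [ 309  288  153   67 1528] [ 0.2805 -0.2408] [ 0.2841 -0.2563  0.1678]
scene [213 102  97  29 369] [ 0.2768 -0.243 ] [ 0.2803 -0.2639  0.167 ]
scene [196 135  10   7  39] [ 0.4874 -0.2964] [ 0.4879 -0.2949  0.0164]
scene [233 165  10   9  51] [ 0.5057 -0.1167] [ 0.5062 -0.1169  0.0172]
scene [118 172  29  31 266] [ 0.741  -0.2572] [ 0.7421 -0.2525  0.0607]
scene [270 182  16  12 145] [0.4818 0.0081] [0.4804 0.0112 0.0246]
scene [147 186  11  10  40] [ 0.7162 -0.2106] [ 0.7174 -0.2073  0.0172]
scene [291 205  29  23 264] [0.5082 0.1227] [0.508  0.122  0.0373]
scene [187 222  31  34 690] [0.7265 0.0056] [0.7252 0.0049 0.049 ]
scene [361 250  18  18 223] [0.5014 0.3034] [0.5028 0.3059 0.0243]
scene [251 270  25  34 510] [0.7184 0.1947] [0.7189 0.1911 0.0402]
scene [276 295  19  18 279] [0.716 0.251] [0.7173 0.2493 0.0215]
```

View pics/cc.png

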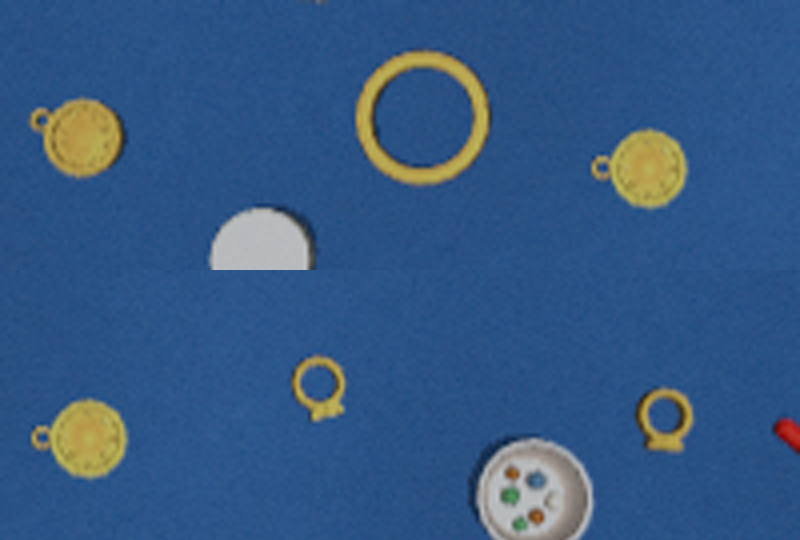

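View pics/c3.png

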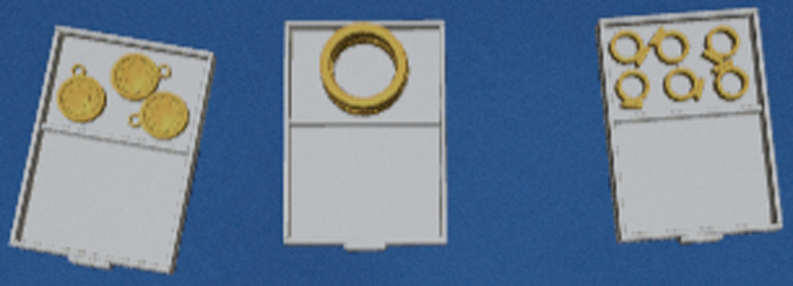

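The crops show the pieces clearly: medallion A (83,138), eye (41,120); bangle (423,118); medallion B (649,169), eye (602,168); ring 1 (320,383), head (326,410); ring 2 (665,413), head (665,445). The tray rims are also readable in the third picture, so I'll convert these pixels.

```bash
python3 - <<'E'
from h import *
print(env.tcp_to_tips)
def q(u,v,s,o,z): return w("top",[(u+.5)/s-.5+o[0],(v+.5)/s-.5+o[1]],z)[0,:2]
a=(95,185);b=(235,185)
for n,c,t,z,o in [("medA",(83,138),(41,120),.007,a),("medB",(649,169),(602,168),.007,a),("bangle",(423,118),(423,0),.012,a),
  ("ring1",(320,113),(326,140),.01,b),("ring2",(665,143),(665,175),.01,b),("tin",(262,258),(0,0),.022,a),("dish",(534,226),(0,0),.024,b)]:
    p=q(*c,4,o,z);d=q(*t,4,o,z)-p; print(n,p.round(4),np.degrees(np.arctan2(d[1],d[0])).round(1))
for n,L in [("tm",[(56,26),(214,50),(172,271),(9,244)]),("tb",[(284,20),(446,20),(446,243),(284,243)]),("tr",[(598,17),(758,8),(782,228),(617,242)])]:
    P=np.array([q(u,v,2.6,(110,80),.018) for u,v in L])
    x=(P[0]+P[1]-P[2]-P[3])/2; y=(P[0]+P[3]-P[1]-P[2])/2; c=P.mean(0)
    ya=np.degrees(np.arctan2(x[1],x[0]));yb=np.degrees(np.arctan2(-y[0],y[1]))
    r=(P[0]+P[1])/2; u=x/np.linalg.norm(x)
    print(n,P.round(3).tolist(),np.linalg.norm(x).round(4),np.linalg.norm(y).round(4),ya.round(1),yb.round(1),"bay from rear",(r-u*.1335).round(4))
E
```

```text
0.019
medA [0.4976 0.3027] 66.5
medB [0.4783 0.0066] 88.2
bangle [0.506  0.1242] 0.3
ring1 [ 0.5062 -0.1146] -168.8
ring2 [ 0.4887 -0.2948] 177.3
tin [0.4348 0.2046] 45.8
dish [ 0.4466 -0.2208] 66.4
tm [[0.773, 0.273], [0.752, 0.142], [0.569, 0.175], [0.592, 0.306]] 0.1846 0.1325 -10.3 -9.7 bay from rear [0.6311 0.2313]
tb [[0.777, 0.085], [0.775, -0.048], [0.59, -0.046], [0.591, 0.085]] 0.1857 0.132 -0.4 -0.5 bay from rear [0.6426 0.0193]
tr [[0.777, -0.174], [0.783, -0.307], [0.599, -0.317], [0.589, -0.183]] 0.1862 0.1335 3.1 3.6 bay from rear [ 0.6469 -0.2475]
```

Request:
{"name": "servo_tool", "arguments": {
  "steps": [
    {"tx": 2.3,"ty": -2.55,"tz": -0.5,"yaw": 1},
    {"tx": 2.3,"ty": -2.55,"tz": -0.5,"yaw": 1},
    {"tx": 2.3,"ty": -2.55,"tz": -0.5,"yaw": 1},
    {"tx": 2.3,"ty": -2.55,"tz": -0.5,"yaw": 1},
    {"tx": 2.3,"ty": -2.55,"tz": -0.5,"yaw": 1},
    {"tx": 2.3,"ty": -2.55,"tz": -0.5,"yaw": 1},
    {"tx": 2.3,"ty": -2.55,"tz": -0.5,"yaw": 1},
    {"tx": 2.3,"ty": -2.55,"tz": -0.5,"yaw": 1},
    {"tx": 2.3,"ty": -2.55,"tz": -0.5,"yaw": 1},
    {"tx": 2.3,"ty": -2.55,"tz": -0.5,"yaw": 1},
    {"tx": 2.3,"ty": -2.55,"tz": -0.5,"yaw": 1},
    {"tx": 2.3,"ty": -2.55,"tz": -0.5,"yaw": 1},
    {"tx": 2.3,"ty": -2.55,"tz": -0.5,"yaw": 1},
    {"tx": 2.3,"ty": -2.55,"tz": -0.5,"yaw": 1},
    {"tx": 2.3,"ty": -2.55,"tz": -0.5,"yaw": 0.7},
    {"tx": 2.3,"ty": -2.5,"tz": -0.5},
    {},
    {}
  ],
  "newtons": 30
}}

```text
invalid input at $.steps[0]: expected keys tx, ty, tz, yaw, claw
```

Request:
{"name": "servo_tool", "arguments": {
  "steps": [
    {"tx": 2.3,"ty": -2.55,"tz": -0.5,"yaw": 1,"claw": 8.5},
    {"tx": 2.3,"ty": -2.55,"tz": -0.5,"yaw": 1,"claw": 8.5},
    {"tx": 2.3,"ty": -2.55,"tz": -0.5,"yaw": 1,"claw": 8.5},
    {"tx": 2.3,"ty": -2.55,"tz": -0.5,"yaw": 1,"claw": 8.5},
    {"tx": 2.3,"ty": -2.55,"tz": -0.5,"yaw": 1,"claw": 8.5},
    {"tx": 2.3,"ty": -2.55,"tz": -0.5,"yaw": 1,"claw": 8.5},
    {"tx": 2.3,"ty": -2.55,"tz": -0.5,"yaw": 1,"claw": 8.5},
    {"tx": 2.3,"ty": -2.55,"tz": -0.5,"yaw": 1,"claw": 8.5},
    {"tx": 2.3,"ty": -2.55,"tz": -0.5,"yaw": 1,"claw": 8.5},
    {"tx": 2.3,"ty": -2.55,"tz": -0.5,"yaw": 1,"claw": 8.5},
    {"tx": 2.3,"ty": -2.55,"tz": -0.5,"yaw": 1,"claw": 8.5},
    {"tx": 2.3,"ty": -2.55,"tz": -0.5,"yaw": 1,"claw": 8.5},
    {"tx": 2.3,"ty": -2.55,"tz": -0.5,"yaw": 1,"claw": 8.5},
    {"tx": 2.3,"ty": -2.55,"tz": -0.5,"yaw": 1,"claw": 8.5},
    {"tx": 2.3,"ty": -2.55,"tz": -0.5,"yaw": 0.7,"claw": 8.5},
    {"tx": 2.3,"ty": -2.5,"tz": -0.5,"yaw": 0,"claw": 8.5},
    {"tx": 0,"ty": 0,"tz": 0,"yaw": 0,"claw": 8.5},
    {"tx": 0,"ty": 0,"tz": 0,"yaw": 0,"claw": 8.5}
  ],
  "newtons": 30
}}

```text
time_s: 1.9
position: [0.507, 0.1243, 0.1698]
tool_rot: [[-1.0, 0.0, -0.001], [0.0, 1.0, 0.0], [0.001, 0.0, -1.0]]
ft_force: [-0.8, 0.6, -0.1]
grip_width: 0.0854
gripper_force: 0.0
```

Request:
{"name": "servo_tool", "arguments": {
  "steps": [
    {"tx": 0,"ty": 0,"tz": -3,"yaw": 0,"claw": 8.5},
    {"tx": 0,"ty": 0,"tz": -3,"yaw": 0,"claw": 8.5},
    {"tx": 0,"ty": 0,"tz": -3,"yaw": 0,"claw": 8.5},
    {"tx": 0,"ty": 0,"tz": -3,"yaw": 0,"claw": 8.5},
    {"tx": 0,"ty": 0,"tz": -1.5,"yaw": 0,"claw": 8.5},
    {"tx": 0,"ty": 0,"tz": -0.8,"yaw": 0,"claw": 8.5},
    {"tx": 0,"ty": 0,"tz": -0.3,"yaw": 0,"claw": 8.5},
    {"tx": 0,"ty": 0,"tz": -0.3,"yaw": 0,"claw": 8.5},
    {"tx": 0,"ty": 0,"tz": 0,"yaw": 0,"claw": 8.5},
    {"tx": 0,"ty": 0,"tz": 0,"yaw": 0,"claw": 8.5}
  ]
}}

```text
time_s: 2.9
position: [0.5074, 0.1247, 0.022]
tool_rot: [[-1.0, -0.001, 0.001], [-0.001, 1.0, 0.0], [-0.001, 0.0, -1.0]]
ft_force: [-0.4, 1.0, 0.5]
grip_width: 0.085
gripper_force: 0.0
```

```bash
python3 - <<'E'
from h import *
im,d=env.get_image("scene")
cv2.imwrite("pics/s1.png",cv2.resize(im[120:240,230:390,::-1],(800,600),interpolation=cv2.INTER_CUBIC))
E
```

```text
(no output)
```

View pics/s1.png

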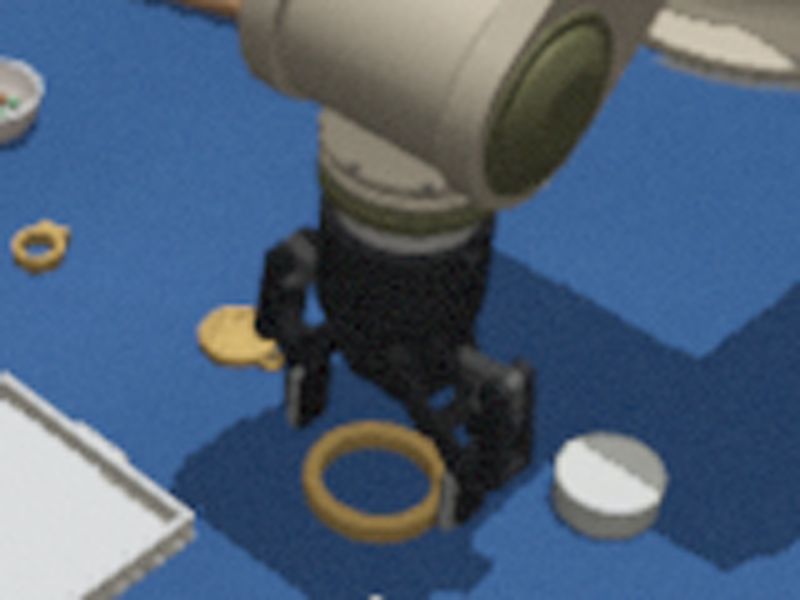

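The fingers straddle the bangle, with the right tip at (455,520) still above the bench. I'll lower further while watching the force.

Request:
{"name": "servo_tool", "arguments": {
  "steps": [
    {"tx": 0,"ty": 0,"tz": -0.2,"yaw": 0,"claw": 7.6},
    {"tx": 0,"ty": 0,"tz": -0.2,"yaw": 0,"claw": 7.6},
    {"tx": 0,"ty": 0,"tz": -0.2,"yaw": 0,"claw": 7.6},
    {"tx": 0,"ty": 0,"tz": 0,"yaw": 0,"claw": 7.6},
    {"tx": 0,"ty": 0,"tz": 0,"yaw": 0,"claw": 7.6}
  ]
}}

```text
time_s: 3.45
position: [0.5071, 0.1246, 0.0153]
tool_rot: [[-1.0, -0.001, -0.0], [-0.001, 1.0, -0.0], [0.0, -0.0, -1.0]]
ft_force: [-0.2, -0.3, 0.7]
grip_width: 0.0758
gripper_force: 0.0
```

Request:
{"name": "servo_tool", "arguments": {
  "steps": [
    {"tx": 0,"ty": 0,"tz": -0.1,"yaw": 0,"claw": 7.6},
    {"tx": 0,"ty": 0,"tz": -0.1,"yaw": 0,"claw": 7.6},
    {"tx": 0,"ty": 0,"tz": 0,"yaw": 0,"claw": 7.6}
  ]
}}

```text
time_s: 3.75
position: [0.5071, 0.1246, 0.0132]
tool_rot: [[-1.0, -0.001, -0.0], [-0.001, 1.0, 0.0], [0.0, 0.0, -1.0]]
ft_force: [-0.0, 0.4, -0.2]
grip_width: 0.0762
gripper_force: 0.0
```

Request:
{"name": "servo_tool", "arguments": {
  "steps": [
    {"tx": 0,"ty": 0,"tz": -0.1,"yaw": 0,"claw": 7.6},
    {"tx": 0,"ty": 0,"tz": -0.1,"yaw": 0,"claw": 7.6},
    {"tx": 0,"ty": 0,"tz": 0,"yaw": 0,"claw": 7.6}
  ]
}}

```text
time_s: 4.05
position: [0.5071, 0.1246, 0.0112]
tool_rot: [[-1.0, -0.001, -0.0], [-0.001, 1.0, -0.0], [0.0, -0.0, -1.0]]
ft_force: [-0.3, 0.3, -0.3]
grip_width: 0.0761
gripper_force: 0.0
```

Request:
{"name": "servo_tool", "arguments": {
  "steps": [
    {"tx": 0,"ty": 0,"tz": 0,"yaw": 0,"claw": 7.2},
    {"tx": 0,"ty": 0,"tz": 0,"yaw": 0,"claw": 6.5},
    {"tx": 0,"ty": 0,"tz": 0,"yaw": 0,"claw": 6.5},
    {"tx": 0,"ty": 0,"tz": 0,"yaw": 0,"claw": 6.5},
    {"tx": 0,"ty": 0,"tz": 0,"yaw": 0,"claw": 6.5}
  ],
  "newtons": 30
}}

```text
time_s: 4.55
position: [0.5073, 0.1246, 0.0119]
tool_rot: [[-1.0, -0.001, 0.001], [-0.001, 1.0, 0.0], [-0.001, 0.0, -1.0]]
ft_force: [-1.0, 0.5, 5.8]
grip_width: 0.0685
gripper_force: 36.3
```

Request:
{"name": "servo_tool", "arguments": {
  "steps": [
    {"tx": 0,"ty": 0,"tz": 1,"yaw": 0,"claw": 6.5},
    {"tx": 0,"ty": 0,"tz": 3,"yaw": 0,"claw": 6.5},
    {"tx": 0,"ty": 0,"tz": 3,"yaw": 0,"claw": 6.5},
    {"tx": 2.7,"ty": -2.1,"tz": 0,"yaw": 0,"claw": 6.5},
    {"tx": 2.7,"ty": -2.1,"tz": 0,"yaw": 0,"claw": 6.5},
    {"tx": 2.7,"ty": -2.1,"tz": 0,"yaw": 0,"claw": 6.5},
    {"tx": 2.7,"ty": -2.1,"tz": 0,"yaw": 0,"claw": 6.5},
    {"tx": 2.7,"ty": -2.1,"tz": 0,"yaw": 0,"claw": 6.5},
    {"tx": 0,"ty": 0,"tz": 0,"yaw": 0,"claw": 6.5},
    {"tx": 0,"ty": 0,"tz": -2,"yaw": 0,"claw": 6.5},
    {"tx": 0,"ty": 0,"tz": -1,"yaw": 0,"claw": 6.5},
    {"tx": 0,"ty": 0,"tz": 0,"yaw": 0,"claw": 6.5}
  ]
}}

```text
time_s: 5.75
position: [0.641, 0.02, 0.05]
tool_rot: [[-1.0, -0.001, -0.004], [-0.001, 1.0, 0.001], [0.004, 0.001, -1.0]]
ft_force: [-0.4, -0.2, 0.1]
grip_width: 0.0682
gripper_force: 34.4
```

```bash
python3 - <<'E'
from h import *
im,d=env.get_image("scene")
cv2.imwrite("pics/s2.png",cv2.resize(im[130:280,150:350,::-1],(800,600),interpolation=cv2.INTER_CUBIC))
E
```

```text
(no output)
```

View pics/s2.png

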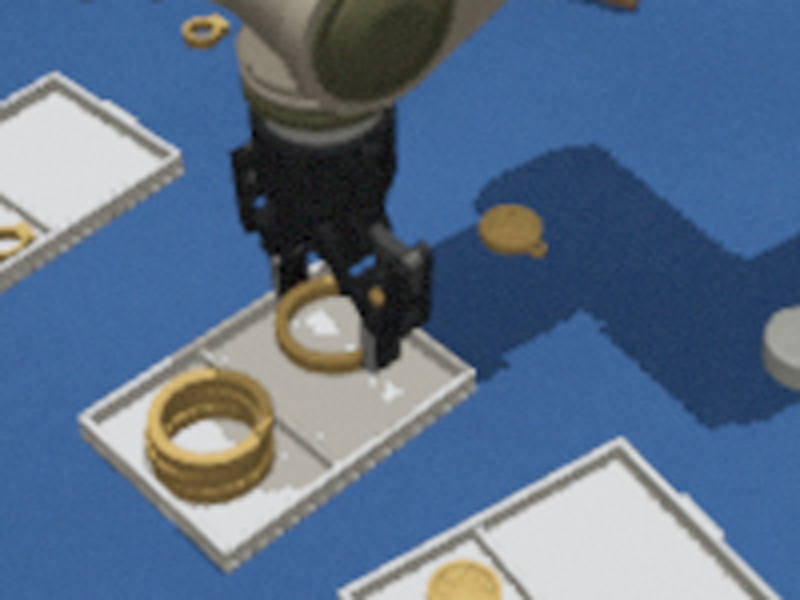

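The bangle is held level over the front bay at about (325,320), so I'll lower and release it.

Request:
{"name": "servo_tool", "arguments": {
  "steps": [
    {"tx": 0.1,"ty": 0,"tz": -1.5,"yaw": 0,"claw": 6.5},
    {"tx": 0,"ty": 0,"tz": -1,"yaw": 0,"claw": 6.5},
    {"tx": 0,"ty": 0,"tz": -0.4,"yaw": 0,"claw": 6.5},
    {"tx": 0,"ty": 0,"tz": -0.4,"yaw": 0,"claw": 6.5},
    {"tx": 0,"ty": 0,"tz": 0,"yaw": 0,"claw": 6.5},
    {"tx": 0,"ty": 0,"tz": 0,"yaw": 0,"claw": 6.5}
  ]
}}

```text
time_s: 6.4
position: [0.6433, 0.0196, 0.0185]
tool_rot: [[-1.0, -0.001, 0.0], [-0.001, 1.0, -0.0], [-0.0, -0.0, -1.0]]
ft_force: [0.2, 0.5, -0.9]
grip_width: 0.0684
gripper_force: 34.4
```

Request:
{"name": "servo_tool", "arguments": {
  "steps": [
    {"tx": 0,"ty": 0,"tz": 0,"yaw": 0,"claw": 7.3},
    {"tx": 0,"ty": 0,"tz": 0,"yaw": 0,"claw": 7.7},
    {"tx": 0,"ty": 0,"tz": 0,"yaw": 0,"claw": 7.7},
    {"tx": 0,"ty": 0,"tz": 0,"yaw": 0,"claw": 7.7},
    {"tx": 0,"ty": 0,"tz": 1,"yaw": 0,"claw": 7.7},
    {"tx": 0,"ty": 0,"tz": 2,"yaw": 0,"claw": 7.7},
    {"tx": 0,"ty": 0,"tz": 3,"yaw": 0,"claw": 5},
    {"tx": 0,"ty": 0,"tz": 1.5,"yaw": 0,"claw": 4},
    {"tx": 0,"ty": 0,"tz": 0,"yaw": 0,"claw": 4},
    {"tx": 0,"ty": 0,"tz": 0,"yaw": 0,"claw": 4}
  ]
}}

```text
time_s: 7.4
position: [0.6429, 0.0196, 0.0932]
tool_rot: [[-1.0, -0.001, -0.0], [-0.001, 1.0, 0.0], [0.0, 0.0, -1.0]]
ft_force: [0.4, -0.7, -0.6]
grip_width: 0.0402
gripper_force: 0.0
```

Request:
{"name": "servo_tool", "arguments": {
  "steps": [
    {"tx": -2.74,"ty": -2.7,"tz": 0,"yaw": 2.2,"claw": 4},
    {"tx": -2.74,"ty": -2.7,"tz": 0,"yaw": 2.2,"claw": 4},
    {"tx": -2.74,"ty": -2.7,"tz": 0,"yaw": 2.2,"claw": 4},
    {"tx": -2.74,"ty": -2.7,"tz": 0,"yaw": 2.2,"claw": 4},
    {"tx": -2.74,"ty": -2.7,"tz": 0,"yaw": 2.2,"claw": 4},
    {"tx": 0,"ty": 0,"tz": 0,"yaw": 0,"claw": 4},
    {"tx": 0,"ty": 0,"tz": -2.5,"yaw": 0,"claw": 4},
    {"tx": 0,"ty": 0,"tz": -2.5,"yaw": 0,"claw": 4},
    {"tx": 0,"ty": 0,"tz": 0,"yaw": 0,"claw": 4},
    {"tx": 0,"ty": 0,"tz": 0,"yaw": 0,"claw": 4}
  ]
}}

```text
time_s: 8.4
position: [0.5062, -0.115, 0.0431]
tool_rot: [[-0.981, -0.192, -0.001], [-0.192, 0.981, 0.001], [0.001, 0.001, -1.0]]
ft_force: [0.5, -0.3, -0.3]
grip_width: 0.0402
gripper_force: 0.0
```

```bash
python3 - <<'E'
from h import *
im,d=env.get_image("scene");im2,_=env.get_image("top")
a=cv2.resize(im[110:210,190:290,::-1],(400,400),interpolation=cv2.INTER_CUBIC)
b=cv2.resize(im2[90:240,210:360,::-1],(400,400),interpolation=cv2.INTER_CUBIC)
cv2.imwrite("pics/s3.png",np.hstack([a,b]))
E
```

```text
(no output)
```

View pics/s3.png

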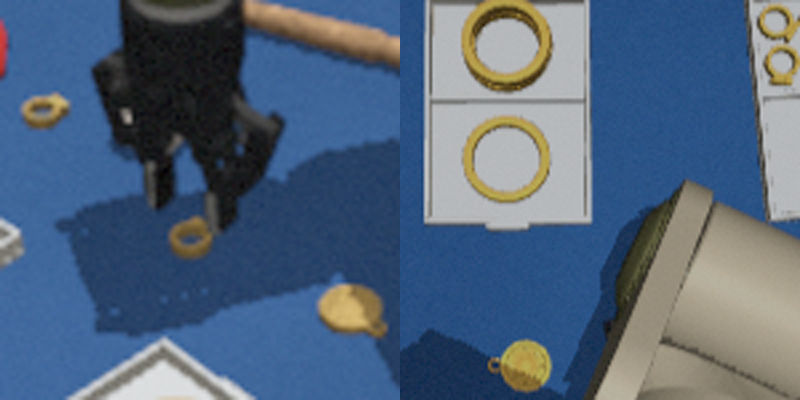

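The bangle lies flat and centred in its bay at (507,158), and the fingers straddle ring 1. Next I'll lower and grip.

Request:
{"name": "servo_tool", "arguments": {
  "steps": [
    {"tx": 0,"ty": 0,"tz": -1.2,"yaw": 0,"claw": 3.8},
    {"tx": 0,"ty": 0,"tz": -0.6,"yaw": 0,"claw": 3.8},
    {"tx": 0,"ty": 0,"tz": -0.4,"yaw": 0,"claw": 3.8},
    {"tx": 0,"ty": 0,"tz": 0,"yaw": 0,"claw": 3.8},
    {"tx": 0,"ty": 0,"tz": 0,"yaw": 0,"claw": 3.8}
  ]
}}

```text
time_s: 9.0
position: [0.5062, -0.1154, 0.0213]
tool_rot: [[-0.981, -0.192, -0.0], [-0.192, 0.981, 0.0], [0.0, 0.0, -1.0]]
ft_force: [0.2, 0.8, 0.4]
grip_width: 0.0379
gripper_force: 0.0
```

Request:
{"name": "servo_tool", "arguments": {
  "steps": [
    {"tx": 0,"ty": 0,"tz": 0,"yaw": 0,"claw": 3.2},
    {"tx": 0,"ty": 0,"tz": 0,"yaw": 0,"claw": 2.4},
    {"tx": 0,"ty": 0,"tz": 0,"yaw": 0,"claw": 2.4},
    {"tx": 0,"ty": 0,"tz": 0,"yaw": 0,"claw": 2.4},
    {"tx": 0,"ty": 0,"tz": 0,"yaw": 0,"claw": 2.4}
  ]
}}

```text
time_s: 9.5
position: [0.5063, -0.1155, 0.0217]
tool_rot: [[-0.981, -0.192, 0.001], [-0.192, 0.981, -0.0], [-0.001, -0.0, -1.0]]
ft_force: [-1.3, 0.5, 5.3]
grip_width: 0.0255
gripper_force: 29.7
```

Request:
{"name": "servo_tool", "arguments": {
  "steps": [
    {"tx": 0,"ty": 0,"tz": 1,"yaw": 0,"claw": 2.4},
    {"tx": 0,"ty": 0,"tz": 3,"yaw": 0,"claw": 2.4},
    {"tx": 0,"ty": 0,"tz": 2,"yaw": 0,"claw": 2.4},
    {"tx": 2.68,"ty": -1.85,"tz": 0,"yaw": -1.3,"claw": 2.4},
    {"tx": 2.68,"ty": -1.85,"tz": 0,"yaw": -1.3,"claw": 2.4},
    {"tx": 2.68,"ty": -1.85,"tz": 0,"yaw": -1.3,"claw": 2.4},
    {"tx": 2.68,"ty": -1.85,"tz": 0,"yaw": -1.3,"claw": 2.4},
    {"tx": 2.68,"ty": -1.85,"tz": 0,"yaw": -1.3,"claw": 2.4},
    {"tx": 2.68,"ty": -1.85,"tz": 0,"yaw": -1.3,"claw": 2.4},
    {"tx": 0,"ty": 0,"tz": 0,"yaw": 0,"claw": 2.4},
    {"tx": 0,"ty": 0,"tz": -2,"yaw": 0,"claw": 2.4},
    {"tx": 0,"ty": 0,"tz": 0,"yaw": 0,"claw": 2.4},
    {"tx": 0,"ty": 0,"tz": 0,"yaw": 0,"claw": 2.4}
  ]
}}

```text
time_s: 10.8
position: [0.6666, -0.226, 0.0616]
tool_rot: [[-0.998, -0.057, -0.001], [-0.057, 0.998, 0.001], [0.001, 0.001, -1.0]]
ft_force: [-0.4, 0.3, -0.7]
grip_width: 0.0255
gripper_force: 29.7
```

```bash
python3 - <<'E'
from h import *
im,d=env.get_image("scene")
cv2.imwrite("pics/s4.png",cv2.resize(im[110:210,100:233,::-1],(798,600),interpolation=cv2.INTER_CUBIC))
E
```

```text
(no output)
```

View pics/s4.png

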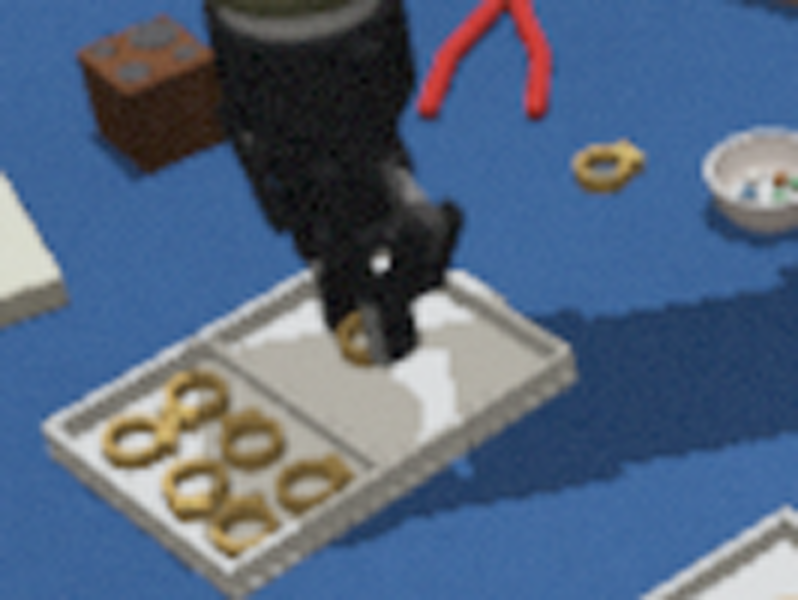

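Ring 1 is held at (355,340) over the front bay. I'll lower and release it.

Request:
{"name": "servo_tool", "arguments": {
  "steps": [
    {"tx": 0,"ty": 0,"tz": -2,"yaw": 0,"claw": 2.4},
    {"tx": 0,"ty": 0,"tz": -0.8,"yaw": 0,"claw": 2.4},
    {"tx": 0,"ty": 0,"tz": -0.4,"yaw": 0,"claw": 2.4},
    {"tx": 0,"ty": 0,"tz": -0.2,"yaw": 0,"claw": 2.4},
    {"tx": 0,"ty": 0,"tz": 0,"yaw": 0,"claw": 2.4},
    {"tx": 0,"ty": 0,"tz": 0,"yaw": 0,"claw": 2.4}
  ]
}}

```text
time_s: 11.45
position: [0.6672, -0.2265, 0.028]
tool_rot: [[-0.998, -0.057, 0.001], [-0.057, 0.998, -0.0], [-0.001, -0.0, -1.0]]
ft_force: [0.7, -0.2, 0.1]
grip_width: 0.0252
gripper_force: 29.7
```

Request:
{"name": "servo_tool", "arguments": {
  "steps": [
    {"tx": 0,"ty": 0,"tz": 0,"yaw": 0,"claw": 3},
    {"tx": 0,"ty": 0,"tz": 0,"yaw": 0,"claw": 3.6},
    {"tx": 0,"ty": 0,"tz": 0,"yaw": 0,"claw": 3.6},
    {"tx": 0,"ty": 0,"tz": 0,"yaw": 0,"claw": 3.6},
    {"tx": 0,"ty": 0,"tz": 1,"yaw": 0,"claw": 3.6},
    {"tx": 0,"ty": 0,"tz": 2,"yaw": 0,"claw": 3.6},
    {"tx": 0,"ty": 0,"tz": 3,"yaw": 0,"claw": 4},
    {"tx": 0,"ty": 0,"tz": 0,"yaw": 0,"claw": 4},
    {"tx": -2.97,"ty": -1.15,"tz": 0,"yaw": -1,"claw": 4},
    {"tx": -2.97,"ty": -1.15,"tz": 0,"yaw": -1,"claw": 4},
    {"tx": -2.97,"ty": -1.15,"tz": 0,"yaw": -1,"claw": 4},
    {"tx": -2.97,"ty": -1.15,"tz": 0,"yaw": -1,"claw": 4},
    {"tx": -2.97,"ty": -1.15,"tz": 0,"yaw": -1,"claw": 4},
    {"tx": -2.97,"ty": -1.15,"tz": 0,"yaw": -1,"claw": 4},
    {"tx": 0,"ty": 0,"tz": 0,"yaw": 0,"claw": 4},
    {"tx": 0,"ty": 0,"tz": -2.5,"yaw": 0,"claw": 4},
    {"tx": 0,"ty": 0,"tz": -2,"yaw": 0,"claw": 3.8},
    {"tx": 0,"ty": 0,"tz": 0,"yaw": 0,"claw": 3.8},
    {"tx": 0,"ty": 0,"tz": 0,"yaw": 0,"claw": 3.8}
  ]
}}

```text
time_s: 13.35
position: [0.4893, -0.2954, 0.0428]
tool_rot: [[-0.999, 0.048, 0.0], [0.048, 0.999, -0.0], [-0.0, -0.0, -1.0]]
ft_force: [-0.8, -0.4, -0.4]
grip_width: 0.0383
gripper_force: 0.0
```

Request:
{"name": "servo_tool", "arguments": {
  "steps": [
    {"tx": -0.1,"ty": 0,"tz": -1.2,"yaw": 0,"claw": 3.8},
    {"tx": 0,"ty": 0,"tz": -0.6,"yaw": 0,"claw": 3.8},
    {"tx": 0,"ty": 0,"tz": -0.3,"yaw": 0,"claw": 3.8},
    {"tx": 0,"ty": 0,"tz": 0,"yaw": 0,"claw": 3.8},
    {"tx": 0,"ty": 0,"tz": 0,"yaw": 0,"claw": 3.8},
    {"tx": 0,"ty": 0,"tz": 0,"yaw": 0,"claw": 3.2},
    {"tx": 0,"ty": 0,"tz": 0,"yaw": 0,"claw": 2.4},
    {"tx": 0,"ty": 0,"tz": 0,"yaw": 0,"claw": 2.4},
    {"tx": 0,"ty": 0,"tz": 0,"yaw": 0,"claw": 2.4},
    {"tx": 0,"ty": 0,"tz": 0,"yaw": 0,"claw": 2.4}
  ]
}}

```text
time_s: 14.35
position: [0.4879, -0.2955, 0.0217]
tool_rot: [[-0.999, 0.048, 0.001], [0.048, 0.999, -0.001], [-0.001, -0.0, -1.0]]
ft_force: [-1.5, 0.1, 5.4]
grip_width: 0.0256
gripper_force: 29.8
```

```bash
python3 - <<'E'
from h import *
im,d=env.get_image("scene");im2,_=env.get_image("top")
a=cv2.resize(im[90:190,140:240,::-1],(400,400),interpolation=cv2.INTER_CUBIC)
b=cv2.resize(im2[80:230,310:460,::-1],(400,400),interpolation=cv2.INTER_CUBIC)
cv2.imwrite("pics/s5.png",np.hstack([a,b]))
E
```

```text
(no output)
```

View pics/s5.png

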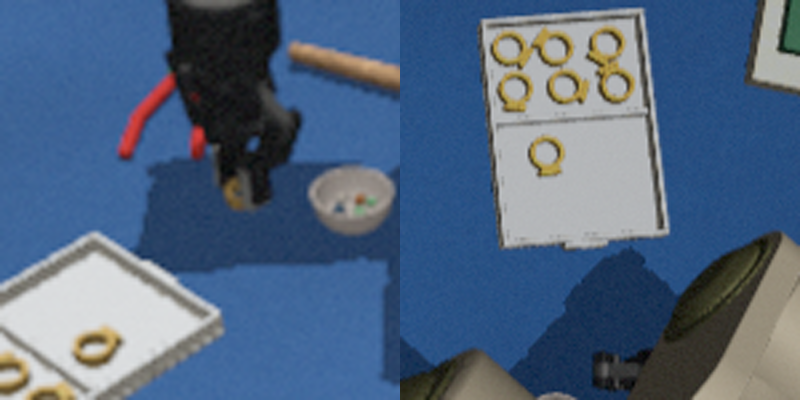

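Ring 1 lies flat in its bay at (547,155), and ring 2 is gripped. I'll carry it to the front right of the bay.

Request:
{"name": "servo_tool", "arguments": {
  "steps": [
    {"tx": 0,"ty": 0,"tz": 1,"yaw": 0,"claw": 2.4},
    {"tx": 0,"ty": 0,"tz": 3,"yaw": 0,"claw": 2.4},
    {"tx": 0,"ty": 0,"tz": 2,"yaw": 0,"claw": 2.4},
    {"tx": 2.84,"ty": 0.54,"tz": 0,"yaw": 1.2,"claw": 2.4},
    {"tx": 2.84,"ty": 0.54,"tz": 0,"yaw": 1.2,"claw": 2.4},
    {"tx": 2.84,"ty": 0.54,"tz": 0,"yaw": 1.2,"claw": 2.4},
    {"tx": 2.84,"ty": 0.54,"tz": 0,"yaw": 1.2,"claw": 2.4},
    {"tx": 2.84,"ty": 0.54,"tz": 0,"yaw": 1.2,"claw": 2.4},
    {"tx": 0,"ty": 0,"tz": 0,"yaw": 0,"claw": 2.4},
    {"tx": 0,"ty": 0,"tz": -2,"yaw": 0,"claw": 2.4},
    {"tx": 0,"ty": 0,"tz": -2,"yaw": 0,"claw": 2.4},
    {"tx": 0,"ty": 0,"tz": -0.8,"yaw": 0,"claw": 2.4},
    {"tx": 0,"ty": 0,"tz": -0.3,"yaw": 0,"claw": 2.4},
    {"tx": 0,"ty": 0,"tz": -0.2,"yaw": 0,"claw": 2.4},
    {"tx": 0,"ty": 0,"tz": 0,"yaw": 0,"claw": 2.4},
    {"tx": 0,"ty": 0,"tz": 0,"yaw": 0,"claw": 2.4}
  ]
}}

```text
time_s: 16.05
position: [0.63, -0.2686, 0.0292]
tool_rot: [[-0.998, -0.057, 0.001], [-0.057, 0.998, -0.001], [-0.001, -0.001, -1.0]]
ft_force: [0.3, -0.2, -0.0]
grip_width: 0.0255
gripper_force: 29.6
```

Request:
{"name": "servo_tool", "arguments": {
  "steps": [
    {"tx": 0,"ty": 0,"tz": -0.2,"yaw": 0,"claw": 2.4},
    {"tx": 0,"ty": 0,"tz": 0,"yaw": 0,"claw": 2.4},
    {"tx": 0,"ty": 0,"tz": 0,"yaw": 0,"claw": 3},
    {"tx": 0,"ty": 0,"tz": 0,"yaw": 0,"claw": 3.6},
    {"tx": 0,"ty": 0,"tz": 0,"yaw": 0,"claw": 3.6},
    {"tx": 0,"ty": 0,"tz": 0,"yaw": 0,"claw": 3.6},
    {"tx": 0,"ty": 0,"tz": 1,"yaw": 0,"claw": 3.6},
    {"tx": 0,"ty": 0,"tz": 2,"yaw": 0,"claw": 3.6},
    {"tx": 0,"ty": 0,"tz": 3,"yaw": 0,"claw": 4},
    {"tx": 0,"ty": 0,"tz": 0,"yaw": 0,"claw": 5.2}
  ]
}}

```text
time_s: 17.05
position: [0.6314, -0.2694, 0.0916]
tool_rot: [[-0.998, -0.057, 0.007], [-0.057, 0.998, -0.005], [-0.007, -0.005, -1.0]]
ft_force: [0.1, 0.5, 0.1]
grip_width: 0.0516
gripper_force: 0.0
```

Request:
{"name": "servo_tool", "arguments": {
  "steps": [
    {"tx": -1.26,"ty": 2.3,"tz": 0,"yaw": -7.9,"claw": 5.2},
    {"tx": -1.26,"ty": 2.3,"tz": 0,"yaw": -7.9,"claw": 5.2},
    {"tx": -1.26,"ty": 2.3,"tz": 0,"yaw": -7.9,"claw": 5.2},
    {"tx": -1.26,"ty": 2.3,"tz": 0,"yaw": -7.9,"claw": 5.2},
    {"tx": -1.26,"ty": 2.3,"tz": 0,"yaw": -7.9,"claw": 5.2},
    {"tx": -1.26,"ty": 2.3,"tz": 0,"yaw": -7.9,"claw": 5.2},
    {"tx": -1.26,"ty": 2.3,"tz": 0,"yaw": -7.9,"claw": 5.2},
    {"tx": -1.26,"ty": 2.3,"tz": 0,"yaw": -7.9,"claw": 5.2},
    {"tx": -1.26,"ty": 2.3,"tz": 0,"yaw": -7.9,"claw": 5.2},
    {"tx": -1.26,"ty": 2.3,"tz": 0,"yaw": -7.9,"claw": 5.2},
    {"tx": -1.26,"ty": 2.3,"tz": 0,"yaw": -7.9,"claw": 5.2},
    {"tx": -1.26,"ty": 2.3,"tz": 0,"yaw": -7.9,"claw": 5.2},
    {"tx": 0,"ty": 0,"tz": 0,"yaw": 0,"claw": 5.2},
    {"tx": 0,"ty": 0,"tz": -2,"yaw": 0,"claw": 5.2},
    {"tx": 0,"ty": 0,"tz": -2,"yaw": 0,"claw": 5.2},
    {"tx": 0,"ty": 0,"tz": 0,"yaw": 0,"claw": 5.2},
    {"tx": 0,"ty": 0,"tz": 0,"yaw": 0,"claw": 5.2}
  ]
}}

```text
time_s: 18.75
position: [0.479, 0.0072, 0.0467]
tool_rot: [[0.026, 1.0, 0.0], [1.0, -0.026, -0.0], [-0.0, 0.0, -1.0]]
ft_force: [0.4, 0.1, 0.8]
grip_width: 0.0519
gripper_force: 0.0
```

```bash
python3 - <<'E'
from h import *
im,d=env.get_image("scene");im2,_=env.get_image("top")
a=cv2.resize(im[120:220,220:320,::-1],(400,400),interpolation=cv2.INTER_CUBIC)
b=cv2.resize(im2[80:230,310:460,::-1],(400,400),interpolation=cv2.INTER_CUBIC)
cv2.imwrite("pics/s6.png",np.hstack([a,b]))
E
```

View pics/s6.png

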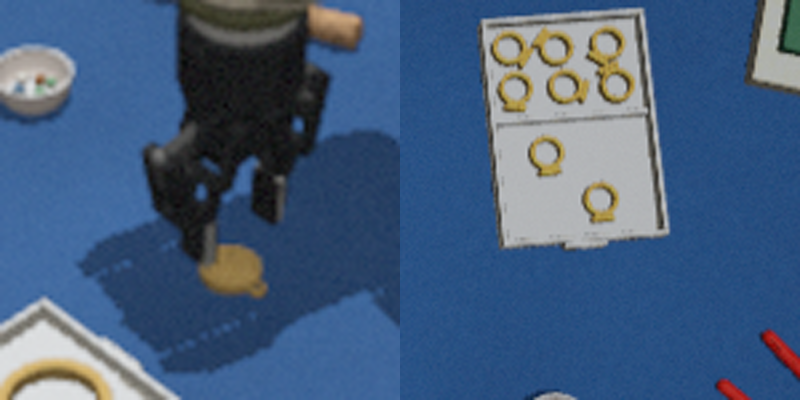

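Both rings lie flat and apart at (547,155) and (600,200). The fingers straddle medallion B with its eye clear, so I'll lower and grip.

Request:
{"name": "servo_tool", "arguments": {
  "steps": [
    {"tx": 0,"ty": 0,"tz": -1.5,"yaw": 0,"claw": 5},
    {"tx": 0,"ty": 0,"tz": -0.8,"yaw": 0,"claw": 5},
    {"tx": 0,"ty": 0,"tz": -0.4,"yaw": 0,"claw": 5},
    {"tx": 0,"ty": 0,"tz": -0.2,"yaw": 0,"claw": 5},
    {"tx": 0,"ty": 0,"tz": 0,"yaw": 0,"claw": 5},
    {"tx": 0,"ty": 0,"tz": 0,"yaw": 0,"claw": 4.5},
    {"tx": 0,"ty": 0,"tz": 0,"yaw": 0,"claw": 3.6},
    {"tx": 0,"ty": 0,"tz": 0,"yaw": 0,"claw": 3.6},
    {"tx": 0,"ty": 0,"tz": 0,"yaw": 0,"claw": 3.6},
    {"tx": 0,"ty": 0,"tz": 0,"yaw": 0,"claw": 3.6}
  ]
}}

```text
time_s: 19.85
position: [0.4788, 0.0076, 0.0179]
tool_rot: [[0.027, 1.0, 0.001], [1.0, -0.027, -0.0], [-0.0, 0.001, -1.0]]
ft_force: [-1.4, 0.8, 6.2]
grip_width: 0.038
gripper_force: 29.7
```

Request:
{"name": "servo_tool", "arguments": {
  "steps": [
    {"tx": 0,"ty": 0,"tz": 1,"yaw": 0,"claw": 3.6},
    {"tx": 0,"ty": 0,"tz": 3,"yaw": 0,"claw": 3.6},
    {"tx": 0,"ty": 0,"tz": 2,"yaw": 0,"claw": 3.6},
    {"tx": 1.83,"ty": 2.38,"tz": 0,"yaw": -1,"claw": 3.6},
    {"tx": 1.83,"ty": 2.38,"tz": 0,"yaw": -1,"claw": 3.6},
    {"tx": 1.83,"ty": 2.38,"tz": 0,"yaw": -1,"claw": 3.6},
    {"tx": 1.83,"ty": 2.38,"tz": 0,"yaw": -1,"claw": 3.6},
    {"tx": 1.83,"ty": 2.38,"tz": 0,"yaw": -1,"claw": 3.6},
    {"tx": 1.83,"ty": 2.38,"tz": 0,"yaw": -1,"claw": 3.6},
    {"tx": 1.83,"ty": 2.38,"tz": 0,"yaw": -1,"claw": 3.6},
    {"tx": 1.83,"ty": 2.38,"tz": 0,"yaw": -1,"claw": 3.6},
    {"tx": 0,"ty": 0,"tz": 0,"yaw": 0,"claw": 3.6},
    {"tx": 0,"ty": 0,"tz": -2,"yaw": 0,"claw": 3.6},
    {"tx": 0,"ty": 0,"tz": -1.5,"yaw": 0,"claw": 3.6},
    {"tx": 0,"ty": 0,"tz": -1,"yaw": 0,"claw": 3.6},
    {"tx": 0,"ty": 0,"tz": -0.5,"yaw": 0,"claw": 3.6},
    {"tx": 0,"ty": 0,"tz": -0.3,"yaw": 0,"claw": 3.6},
    {"tx": 0,"ty": 0,"tz": 0,"yaw": 0,"claw": 3.6},
    {"tx": 0,"ty": 0,"tz": 0,"yaw": 0,"claw": 3.6}
  ]
}}

```text
time_s: 21.75
position: [0.6252, 0.198, 0.025]
tool_rot: [[0.166, 0.986, 0.001], [0.986, -0.166, 0.0], [0.0, 0.001, -1.0]]
ft_force: [-0.3, 0.7, -1.1]
grip_width: 0.0379
gripper_force: 30.4
```

```bash
python3 - <<'E'
from h import *
im,d=env.get_image("scene")
cv2.imwrite("pics/s7.png",cv2.resize(im[200:350,220:420,::-1],(800,600),interpolation=cv2.INTER_CUBIC))
E
```

```text
(no output)
```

View pics/s7.png

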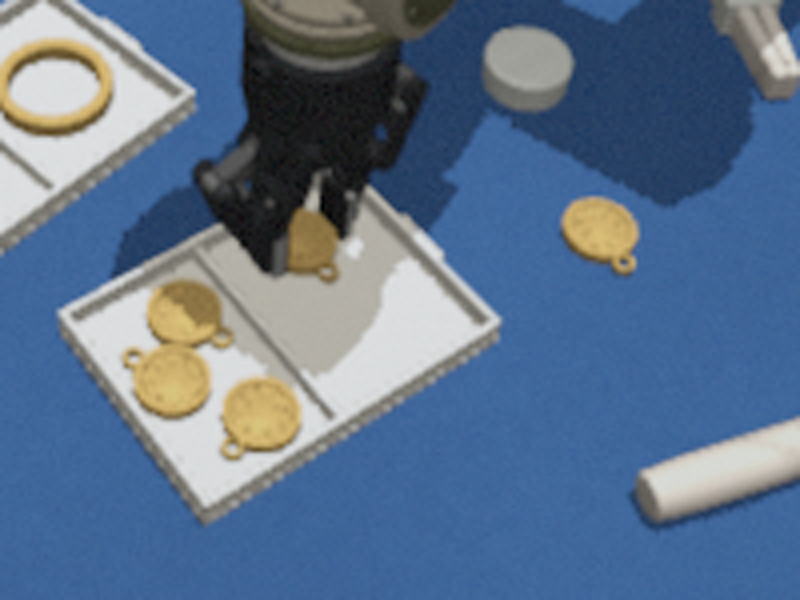

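Medallion B is held level inside the bay at (310,240). I'll lower the last 2 mm, release it and go to medallion A.

Request:
{"name": "servo_tool", "arguments": {
  "steps": [
    {"tx": 0,"ty": 0,"tz": -0.2,"yaw": 0,"claw": 3.6},
    {"tx": 0,"ty": 0,"tz": 0,"yaw": 0,"claw": 3.6},
    {"tx": 0,"ty": 0,"tz": 0,"yaw": 0,"claw": 4.2},
    {"tx": 0,"ty": 0,"tz": 0,"yaw": 0,"claw": 4.7},
    {"tx": 0,"ty": 0,"tz": 0,"yaw": 0,"claw": 4.7},
    {"tx": 0,"ty": 0,"tz": 0,"yaw": 0,"claw": 4.7},
    {"tx": 0,"ty": 0,"tz": 1,"yaw": 0,"claw": 4.7},
    {"tx": 0,"ty": 0,"tz": 2,"yaw": 0,"claw": 4.7},
    {"tx": 0,"ty": 0,"tz": 3,"yaw": 0,"claw": 5},
    {"tx": 0,"ty": 0,"tz": 0,"yaw": 0,"claw": 5.2}
  ]
}}

```text
time_s: 22.8
position: [0.6269, 0.1983, 0.0872]
tool_rot: [[0.166, 0.986, 0.008], [0.986, -0.166, 0.001], [0.002, 0.008, -1.0]]
ft_force: [-0.6, -0.0, -0.2]
grip_width: 0.0521
gripper_force: 0.0
```

Request:
{"name": "servo_tool", "arguments": {
  "steps": [
    {"tx": -2.1,"ty": 1.75,"tz": 0,"yaw": -2.3,"claw": 5.2},
    {"tx": -2.1,"ty": 1.75,"tz": 0,"yaw": -2.3,"claw": 5.2},
    {"tx": -2.1,"ty": 1.75,"tz": 0,"yaw": -2.3,"claw": 5.2},
    {"tx": -2.1,"ty": 1.75,"tz": 0,"yaw": -2.3,"claw": 5.2},
    {"tx": -2.1,"ty": 1.75,"tz": 0,"yaw": -2.3,"claw": 5.2},
    {"tx": -2.1,"ty": 1.75,"tz": 0,"yaw": -2.3,"claw": 5.2},
    {"tx": 0,"ty": 0,"tz": 0,"yaw": 0,"claw": 5.2},
    {"tx": 0,"ty": 0,"tz": -2,"yaw": 0,"claw": 5.2},
    {"tx": 0,"ty": 0,"tz": -2,"yaw": 0,"claw": 5.2},
    {"tx": 0,"ty": 0,"tz": 0,"yaw": 0,"claw": 5.2},
    {"tx": 0,"ty": 0,"tz": 0,"yaw": 0,"claw": 5.2}
  ]
}}

```text
time_s: 23.9
position: [0.4995, 0.3027, 0.0426]
tool_rot: [[0.397, 0.918, 0.0], [0.918, -0.397, -0.0], [-0.0, 0.0, -1.0]]
ft_force: [0.0, -0.6, -0.5]
grip_width: 0.0518
gripper_force: 0.0
```

```bash
python3 - <<'E'
from h import *
im,d=env.get_image("scene")
cv2.imwrite("pics/s8.png",cv2.resize(im[200:350,220:420,::-1],(800,600),interpolation=cv2.INTER_CUBIC))
E
```

```text
(no output)
```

View pics/s8.png

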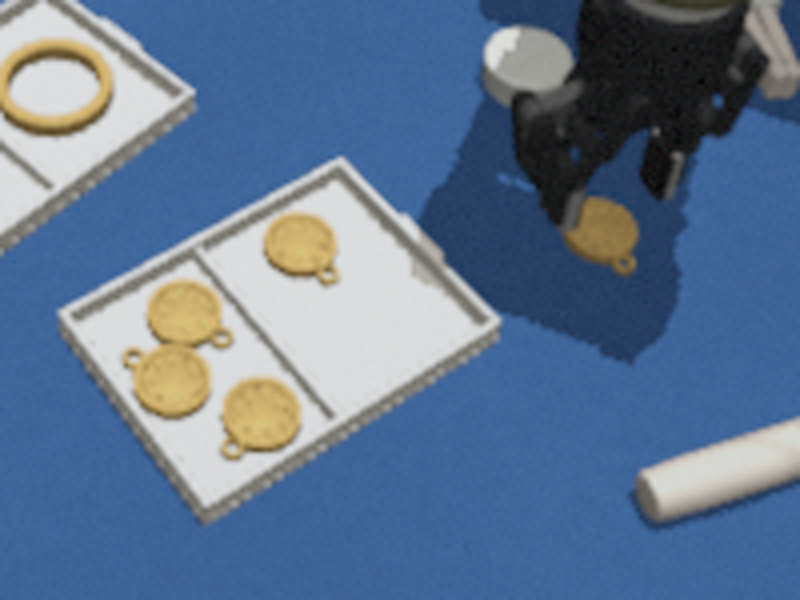

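Medallion B lies flat at (302,243), and the fingers straddle medallion A.

Request:
{"name": "servo_tool", "arguments": {
  "steps": [
    {"tx": -0.1,"ty": 0,"tz": -1.2,"yaw": 0,"claw": 5},
    {"tx": 0,"ty": 0,"tz": -0.7,"yaw": 0,"claw": 5},
    {"tx": 0,"ty": 0,"tz": -0.4,"yaw": 0,"claw": 5},
    {"tx": 0,"ty": 0,"tz": -0.2,"yaw": 0,"claw": 5},
    {"tx": 0,"ty": 0,"tz": 0,"yaw": 0,"claw": 5},
    {"tx": 0,"ty": 0,"tz": 0,"yaw": 0,"claw": 4.5},
    {"tx": 0,"ty": 0,"tz": 0,"yaw": 0,"claw": 3.6},
    {"tx": 0,"ty": 0,"tz": 0,"yaw": 0,"claw": 3.6},
    {"tx": 0,"ty": 0,"tz": 0,"yaw": 0,"claw": 3.6},
    {"tx": 0,"ty": 0,"tz": 0,"yaw": 0,"claw": 3.6}
  ]
}}

```text
time_s: 24.95
position: [0.4982, 0.3031, 0.0179]
tool_rot: [[0.396, 0.918, 0.001], [0.918, -0.396, 0.0], [0.001, 0.001, -1.0]]
ft_force: [-1.1, 0.4, 5.2]
grip_width: 0.038
gripper_force: 32.9
```

Request:
{"name": "servo_tool", "arguments": {
  "steps": [
    {"tx": 0,"ty": 0,"tz": 1,"yaw": 0,"claw": 3.6},
    {"tx": 0,"ty": 0,"tz": 3,"yaw": 0,"claw": 3.6},
    {"tx": 0,"ty": 0,"tz": 2,"yaw": 0,"claw": 3.6},
    {"tx": 2.29,"ty": -0.8,"tz": 0,"yaw": 2.25,"claw": 3.6},
    {"tx": 2.29,"ty": -0.8,"tz": 0,"yaw": 2.25,"claw": 3.6},
    {"tx": 2.29,"ty": -0.8,"tz": 0,"yaw": 2.25,"claw": 3.6},
    {"tx": 2.29,"ty": -0.8,"tz": 0,"yaw": 2.25,"claw": 3.6},
    {"tx": 2.29,"ty": -0.8,"tz": 0,"yaw": 2.25,"claw": 3.6},
    {"tx": 2.29,"ty": -0.8,"tz": 0,"yaw": 2.25,"claw": 3.6},
    {"tx": 0,"ty": 0,"tz": 0,"yaw": 0,"claw": 3.6},
    {"tx": 0,"ty": 0,"tz": -2,"yaw": 0,"claw": 3.6},
    {"tx": 0,"ty": 0,"tz": -1.5,"yaw": 0,"claw": 3.6},
    {"tx": 0,"ty": 0,"tz": -1,"yaw": 0,"claw": 3.6},
    {"tx": 0,"ty": 0,"tz": -0.5,"yaw": 0,"claw": 3.6},
    {"tx": 0,"ty": 0,"tz": -0.3,"yaw": 0,"claw": 3.6},
    {"tx": 0,"ty": 0,"tz": 0,"yaw": 0,"claw": 3.6},
    {"tx": 0,"ty": 0,"tz": 0,"yaw": 0,"claw": 3.6}
  ]
}}

```text
time_s: 26.65
position: [0.6356, 0.2551, 0.0249]
tool_rot: [[0.171, 0.985, 0.001], [0.985, -0.171, 0.0], [0.0, 0.001, -1.0]]
ft_force: [0.6, 0.2, 0.1]
grip_width: 0.0382
gripper_force: 30.4
```

Request:
{"name": "servo_tool", "arguments": {
  "steps": [
    {"tx": 0,"ty": 0,"tz": -0.2,"yaw": 0,"claw": 3.6},
    {"tx": 0,"ty": 0,"tz": 0,"yaw": 0,"claw": 3.6},
    {"tx": 0,"ty": 0,"tz": 0,"yaw": 0,"claw": 4.2},
    {"tx": 0,"ty": 0,"tz": 0,"yaw": 0,"claw": 4.7},
    {"tx": 0,"ty": 0,"tz": 0,"yaw": 0,"claw": 4.7},
    {"tx": 0,"ty": 0,"tz": 0,"yaw": 0,"claw": 4.7},
    {"tx": 0,"ty": 0,"tz": 1,"yaw": 0,"claw": 4.7},
    {"tx": 0,"ty": 0,"tz": 2,"yaw": 0,"claw": 4.7},
    {"tx": 0,"ty": 0,"tz": 3,"yaw": 0,"claw": 5},
    {"tx": 0,"ty": 0,"tz": 3,"yaw": 0,"claw": 5},
    {"tx": -3,"ty": 2,"tz": 3,"yaw": 0,"claw": 5},
    {"tx": -3,"ty": 2,"tz": 2,"yaw": 0,"claw": 5},
    {"tx": -3,"ty": 2,"tz": 0,"yaw": 0,"claw": 5},
    {"tx": -3,"ty": 2,"tz": 0,"yaw": 0,"claw": 5},
    {"tx": -3,"ty": 2,"tz": 0,"yaw": 0,"claw": 5},
    {"tx": -3,"ty": 2,"tz": 0,"yaw": 0,"claw": 5},
    {"tx": -3,"ty": 2,"tz": 0,"yaw": 0,"claw": 5},
    {"tx": -3,"ty": 2,"tz": 0,"yaw": 0,"claw": 5},
    {"tx": 0,"ty": 0,"tz": 0,"yaw": 0,"claw": 5},
    {"tx": 0,"ty": 0,"tz": 0,"yaw": 0,"claw": 5}
  ]
}}

```text
time_s: 28.65
position: [0.3952, 0.4153, 0.1631]
tool_rot: [[0.17, 0.985, 0.001], [0.985, -0.17, 0.0], [0.001, 0.001, -1.0]]
ft_force: [-0.6, -0.0, -0.3]
grip_width: 0.0498
gripper_force: 0.0
```

```bash
python3 - <<'E'
from h import *
im,d=env.get_image("top")
cv2.imwrite("pics/t9.png",cv2.resize(im[75:275,95:435,::-1],(800,470),interpolation=cv2.INTER_CUBIC))
E
```

```text
(no output)
```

View pics/t9.png

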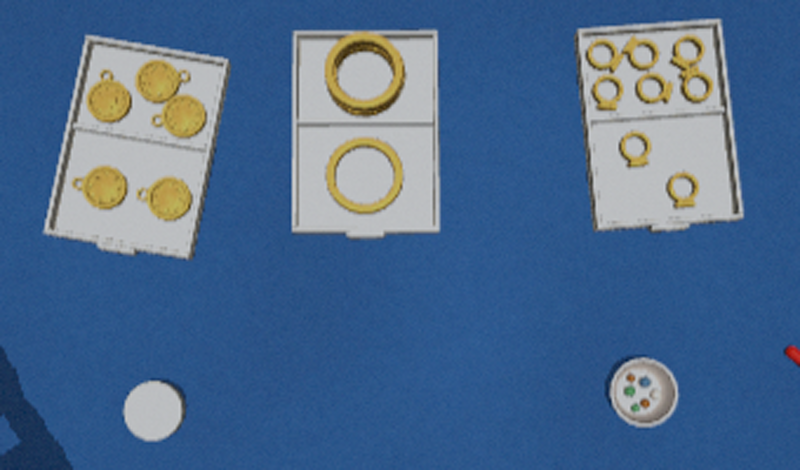

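All five castings lie flat and apart in the correct bays: medallions at (104,187) and (170,198), bangle at (365,175), rings at (635,148) and (682,188). The tin and the dish look to be where they started.

```bash
python3 -c "
from rig import env
print(env.close_job())"
```

```text
the job is handed in; nothing more can be done
None
```

The job is handed in: the final picture showed all five castings lying flat and apart in the front bays of the correct trays, the tin and dish apparently unmoved, and the arm finished at 28.65 s of the 128 s allowed.

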